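# Lift a fresh soap slab onto its draining dish with a spatula

## Robot

A 7-joint arm with a two-finger parallel gripper is mounted at the origin on the work surface. World frame = base frame: x ahead of the robot, y to its left, z up, the work surface at z = 0. Lengths are in m, angles in rad, forces in N, time in s.
With the tool pointing down it reaches from about 0.425 to 1.025 m from the base axis. Payload 9.4 kg.
Tool frame: the origin (TCP) lies midway between the tips of the shut fingers; the grasp point (between the pads) lies 19 mm behind it; x points along the fingers, y is the direction in which the jaws open and shut, and the axes are right-handed (so a half turn about x gives the same grasp; the last joint's range is limited). The gripper opens to 93 mm and grips with 3 to 60 N. Pads are 15 mm wide; open, the fingers measure 128 mm over their backs; the gripper's body (75 mm by 188 mm) begins 65 mm behind the grasp point.
Start: joints at [-1.231, 0.599, -0.003, 1.599, 0.002, 0.943, -0.08], TCP at [0.294, 0.663, 0.219] pointing down, gripper open.
Joint ranges: [-2.57, 2.57], [-0.35, 1.97], [-1.29, 1.29], [0.11, 2.56], [-1.05, 4.19], [0.11, 1.86], [-2.63, 2.63]. Speed limits (rad/s): [2.22, 2.22, 3.01, 3.01, 3.14, 3.14, 3.14].

## Interface

Orientations are given as a 3x3 rotation matrix whose columns are the frame's x, y, z axes.
In Python, from station import telemetry, viewer, workorder gives the robot as it stands.
- The arm moves only by the tool move_arm, never from a script. Its arguments are lists of equal length, an entry for each row: "travel": the shift along the tool's x, y, z in mm, a list of three; "spin": the turn about the tool's x in rad. A call has 1 to 20 rows; each row is the pose to reach, as a shift and turn from the pose commanded when the call began, along the tool's axes at that moment; what a row does not reach only later rows make up. A row lasts 1/8 s, in which the tool goes at most 62.5 mm and 10.7 degrees, less where a joint would pass 70% of its speed; a pose out of reach is approached as far as the arm can. A call with a gripper value outside its range is refused whole. "fingers" is the closure in counts, from 0 (fully open) to 255 (shut), set as the call begins (left out, the last holds). The fingers move at their own pace and stop on an object; "newtons" is the grip in N (left out, the last holds). Time passes only in rows, so rows that repeat a pose let the fingers close. It gives the time, the measured TCP pose, the force and the opening at its end, in the units of the state.
- telemetry.state(): the state, without advancing time (a new reading comes with each control period).
- viewer.read_camera(name): name is "scene" or "top" or "wrist"; returns (picture, depth): 384x512x3 uint8, blue, green, red; 384x512 float32, m along the optical axis (not along the pixel's ray), 0 where there is no reading.
- viewer.camera_model(name): a dict with "vfov" (degrees; the focal length in pixels is half the picture's height over the tangent of half this angle, whatever the lens; pixels are square), "cx", "cy" (the principal point, pixels), "k1" (the pictures are not rectified: a ray, as slopes to the right and down, at radius r is drawn at 1 + k1 r^2 times it, then the intrinsics apply), "camera_from_world" (4x4, takes a point from world to camera coordinates). Camera axes: x right, y down, z forward; pixel columns grow to the right and rows downward; lengths in m; the calibration is good to about 2 mm. A picture is of the moment at which its call begins: read the wrist's pose just before it. camera_model takes no time and is no camera call; for the wrist camera it gives the pose at the moment of the call.
- workorder.close_job(): hands the job in, once; it reports no verdict.
The state is a dict: "clock": time; "joints": joint angles; "qd": joint speeds; "joint_torque": joint torques, N m; "tcp_pos": TCP position; "tool_rot": TCP orientation; "wrist_force": force on the tool from outside, world axes, zero at the start; "wrist_torque": the same for the moment, N m; "opening": finger opening in m.
Only numpy, scipy, OpenCV 4.12 (cv2) and the standard library are available. Lean on these libraries where they do the work, as an engineer would, in place of code of your own. Each camera call takes 0.05 s, during which the arm holds its last target. There are 200 camera calls.

## Task

The freshly cast slab of laundry soap on the wooden setting board is still caustic, so do not touch it with the gripper and do not let it fall onto the worktop: pick up the spatula, slide its blade under the slab, lift it clear and set it down gently in the white draining dish, flat on the two ribs between the side walls, centred and square. Then draw the blade out and put the spatula back down on the bare worktop, clear of the board and dish, blade down, standing on blade and heel as it was at the start. Leave the bottle, the cup, the brush and the grey box alone.

Things in the scene. Friction and masses are not known exactly. Their poses are not given: they have to be found in the camera images.
- soap: flat tan slab of laundry soap, 64 (x) x 90 (y) x 16 (z) mm, about 120 g; origin: centre of its underside; z up. It lies across the board's two runners, 14 mm over the worktop, its long side (y) across them, within a few mm and degrees of the board's centre and axes
- board: fixed wooden setting board, 130 mm wide (y); origin on the worktop; floor x = -61 to +64 mm, its top at z = 6 mm. Two runners along x, at |y| = 32 to 38 mm, tops at z = 14 mm, leave a channel 64 mm wide and 8 mm high under the soap, open at the front (-x, towards the robot), closed by a back stop (inner face x = +58 mm, 20 mm high). Turned at random up to 0.3 rad
- dish: fixed white draining dish, 128 mm wide (y); origin on the worktop; same floor, front, ribs (= the board's runners) and channel as the board, back wall at x = +58 mm, and side walls along x with inner faces at |y| = 56 mm; walls 19 mm high. Board and dish stand left and right of the spatula in either order, each turned up to 0.3 rad
- spatula: loose steel spatula, 120 g; origin: centre of the blade's underside; x points out of the tip. Blade 90 (x = -45 to 45) x 46 (y) x 2.5 mm; behind it an 8 mm neck rises (x = -40 to -62) to a level, flat-sided black handle, x = -65 to -165, 18 mm wide (y), z = 32 to 56 mm. A heel 30 mm wide (y) under its end (x = -153 to -163) reaches z = 0: it stands on blade and heel
- spatula_grip (a point): point in the middle of the handle's section near its front, at x = -90, y = 0, z = 44 mm of the spatula: a good place to grip across the handle (along the spatula's y) from above with some 50 N. The worktop (z = 0) is bare around the spatula's starting place, between board and dish
- detergent: bystander: white bottle, 72 mm wide, 140 mm tall; origin: centre of its underside
- scoop: bystander: white measuring cup, 68 mm wide, 55 mm tall; origin: centre of its underside
- scrub_brush: bystander: brush with a wooden handle, 200 mm long, lying; origin: underside of its middle
- peg_box: bystander: open grey plastic box, 120 x 100 x 60 mm; origin: centre of its underside
There are look-alikes about, which are no part of the job. Leave any pink or yellow look-alike of the spatula alone.

How it is judged:
On the way, in this order (a step that is already met when the one before it is completed fails the run):
1. the slab is carried on the spatula, at least 20 mm above where it lay on the runners (contact force between soap and spatula above 0.3 N and z of soap in the frame of board above 0.034 m), for 0.2 s.
2. the slab lies flat on the ribs of the dish, off the spatula (horizontal distance between soap and dish below 0.02 m and height (world z) of soap below 0.018 m and angle between soap's own z axis and vertical below 0.07 rad and contact force between soap and spatula below 0.05 N and contact force between soap and dish above 0.3 N), for 0.2 s.
At the end, for the whole second after the job is handed in: the slab rests flat (0.07 rad) on the dish's ribs, centre within 20 mm of the dish's origin, square to it within 0.21 rad, at rest, free of the spatula; the spatula stands at rest on blade and heel on the worktop (level within 0.05 rad), clear of dish and board (horizontal distance between soap and dish below 0.02 m and height (world z) of soap between 0.01 and 0.018 m and angle between soap's own z axis and vertical below 0.07 rad and angle between the x axis of soap and the x axis of dish, either way round below 0.21 rad and linear speed of each of soap, spatula below 0.02 m/s and contact force between soap and spatula below 0.05 N and height (world z) of spatula below 0.004 m and angle between spatula's own z axis and vertical below 0.05 rad and contact force between spatula and dish below 0.05 N and contact force between spatula and board below 0.05 N); the robot touches nothing.
It fails at once if the gripper touches the soap (contact force between any of the fingers, the arm and soap above 0.3 N).
It fails at once if the soap falls off the runners or ribs towards the worktop (height (world z) of soap below 0.009 m).
It fails at once if the soap is dropped or pressed hard into the dish (over 20 N) (contact force between soap and dish above 20 N).
It fails at once if a bystander is moved more than 20 mm (distance of any of detergent, scoop, scrub_brush, peg_box from where it was at the start of the episode above 0.02 m).
It also fails if it takes over 66 s, if anything falls off the work surface, if the arm or the gripper's body presses on something with over 40 N, if the wrist force passes 120 N, or if a joint passes its speed limit or range.

## Working session

There is one attempt and no reset: what is moved stays moved. The work goes in short steps, Python scripts to look and compute and a tool call to move; the robot and the scene stay as the last step left them, time stands still between calls to the robot, and variables do not carry over. Pictures are saved under pics/ and viewed, about 8 in all and at most 12, crops included, and the job is handed in when it is done.

Besides the shell and the picture viewer there is one more tool, called after "Emit:" in YAML: its name, and indented under it one key for each argument. move_arm: Moves the arm, as the interface text tells. Its arguments: {"type":"object","properties":{"travel":{"type":"array"},"spin":{"type":"array"},"fingers":{"type":"number"},"newtons":{"type":"number"}},"required":["travel","spin"]}

```bash
mkdir -p pics; cat > h.py <<'E'
import numpy as np, cv2
from station import telemetry, viewer, workorder
def cam(n):
    m=viewer.camera_model(n); p,d=viewer.read_camera(n); return m,p,d
def K(m):
    f=192/np.tan(np.radians(m["vfov"])/2); return f
def rays(m,uv):
    f=K(m); q=(np.asarray(uv,float).reshape(-1,2)-[m["cx"],m["cy"]])/f
    s=q.copy()
    for _ in range(20): s=q/(1+m["k1"]*(s**2).sum(1,keepdims=True))
    T=np.linalg.inv(m["camera_from_world"]); 
    return T[:3,3], np.c_[s,np.ones(len(s))]@T[:3,:3].T
def onplane(m,uv,z):
    o,r=rays(m,uv); return o+r*((z-o[2])/r[:,2:])
def cloud(m,d):
    v,u=np.mgrid[:384,:512]; o,r=rays(m,np.c_[u.ravel(),v.ravel()])
    return (o+r*d.reshape(-1,1)).reshape(384,512,3)
E
python3 - <<'E'
from h import *
print(telemetry.state())
ims=[]
for n in("top","scene"):
    m,p,d=cam(n); print(n,m); cv2.imwrite(f"pics/{n}0.png",p); np.save(n+"0.npy",d)
    P=cloud(m,d); print(P[192,256],P[10,10],P[370,500])
E
```

```text
{'clock': 0.0, 'joints': array([-1.23068914,  0.60011904, -0.0025571 ,  1.60013356,  0.00179923,
        0.94287978, -0.07979585]), 'qd': array([-1.53062472e-03,  1.05510620e-03, -4.43579968e-04, -7.66642700e-04,
        6.77125583e-04, -5.26062714e-05,  3.81825203e-04]), 'joint_torque': array([ 7.42149928e-05, -7.65042043e+01,  1.49721667e+00, -2.52356493e+01,
       -5.24664496e-02,  1.67642708e-02,  1.16958599e-04]), 'tcp_pos': array([0.29332234, 0.66248085, 0.21776284]), 'tool_rot': array([[-4.98553017e-04,  4.04775326e-01,  9.14416036e-01],
       [-1.45440994e-03,  9.14414889e-01, -4.04775612e-01],
       [-9.99998818e-01, -1.53173787e-03,  1.32824955e-04]]), 'wrist_force': array([0.00916101, 0.1835153 , 0.55180577]), 'wrist_torque': array([-0.00240874, -0.03637941, -0.01748436]), 'opening': 0.09287923491439878}
top {'vfov': 51.51197477743891, 'cx': 259.19536047753417, 'cy': 195.21470585603745, 'k1': -0.008214316670153281, 'camera_from_world': array([[ 0.01146811, -0.99989808, -0.00850415,  0.0074074 ],
       [-0.99098641, -0.01022987, -0.13357125,  0.54533097],
       [ 0.13347064,  0.00995931, -0.99100272,  1.19280217],
       [ 0.        ,  0.        ,  0.        ,  1.        ]])}
[5.60308905e-01 2.40076183e-02 4.84268520e-04] [ 1.63064118  1.36551658 -0.70072652] [ 2.82577023e-02 -7.15026994e-01  7.02902818e-04]
scene {'vfov': 55.45294512588232, 'cx': 247.686970784762, 'cy': 188.71288763664566, 'k1': 0.02923235622582041, 'camera_from_world': array([[ 0.54340588,  0.8392042 , -0.02112707, -0.28372631],
       [ 0.6026591 , -0.4075097 , -0.68610338, -0.27873322],
       [-0.58439033,  0.3601002 , -0.72719722,  1.45828189],
       [ 0.        ,  0.        ,  0.        ,  1.        ]])}
[ 0.50721401  0.0415633  -0.00085807] [-0.98197783 -0.36568553  0.18467776] [ 1.28926745  0.69435929 -0.74956454]
```

View pics/top0.png

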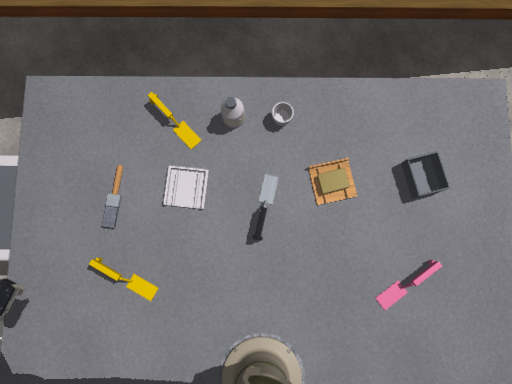

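View pics/scene0.png

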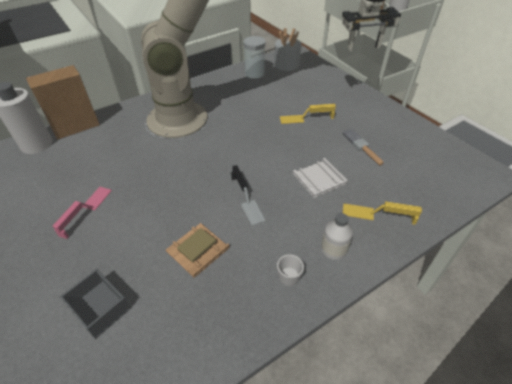

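The top view shows the spatula (blade about (268,189), handle (261,223)), the dish at (186,188), and the board with the soap at (333,182). The scene view agrees on the order. Next I measure coarse poses.

```bash
python3 - <<'E'
from h import *
m=viewer.camera_model("top"); p=cv2.imread("pics/top0.png"); d=np.load("top0.npy"); P=cloud(m,d)
hsv=cv2.cvtColor(p,cv2.COLOR_BGR2HSV)
def blob(name,mask,box,z):
    M=np.zeros(mask.shape,np.uint8); x0,y0,x1,y1=box; M[y0:y1,x0:x1]=mask[y0:y1,x0:x1]
    c=max(cv2.findContours(M,cv2.RETR_EXTERNAL,cv2.CHAIN_APPROX_NONE)[0],key=cv2.contourArea)
    w=onplane(m,c.reshape(-1,2),z)[:,:2]
    (ctr,sz,a)=cv2.minAreaRect((w*1000).astype(np.float32)); 
    Z=P[...,2][M>0]
    print(name,np.round(ctr,1),np.round(sz,1),round(a,1),"zpct",np.round(np.percentile(Z,[10,50,90])*1000,1))
h,s,v=cv2.split(hsv)
blob("dish",(v>150)&(s<60),(155,155,215,220),.015)
blob("board",(s>90),(300,150,365,212),.012)
for uv in [(268,189),(261,223),(333,181),(320,170)]: print(uv,hsv[uv[1],uv[0]],P[uv[1],uv[0]])
blob("blade",(v>115)&(h>80),(252,170,285,206),.0025)
blob("handle",(v<45),(245,203,275,245),.056)
blob("soap",(v<125)&(s>90),(315,165,352,198),.03)
E
```

```text
dish [574.2 245.7] [129.6 128.6] 84.9 zpct [ 3.   7.4 18.3]
board [ 596.9 -217.2] [126.7 132.5] 12.9 zpct [ 3.2  9.3 31. ]
(268, 189) [111  18 182] [ 0.56995234 -0.01408593  0.00317803]
(261, 223) [120  21  49] [0.45798598 0.00673389 0.05973482]
(333, 181) [ 23 108 166] [ 0.59294585 -0.21587373  0.03141227]
(320, 170) [ 15 134 201] [ 0.63067108 -0.17809438  0.01519139]
blade [575.2 -14.1] [112.8 102.5] 0.6 zpct [-3.1  0.6  4.3]
handle [416.8  26.5] [14.2  9.5] 19.2 zpct [29.7 53.6 58. ]
soap [ 563.9 -203.3] [112.5  54.3] 66.1 zpct [ 3.2  6.6 27.7]
```

```bash
python3 - <<'E'
from h import *
m=viewer.camera_model("wrist"); s=telemetry.state(); T=np.linalg.inv(m["camera_from_world"])
R=s["tool_rot"]; print(m["vfov"],m["cx"],m["cy"],m["k1"],"\ncam in tool",R.T@(T[:3,3]-s["tcp_pos"]),"\n",R.T@T[:3,:3])
# move deltas
for t in [(.46,.245,.30),(.47,0,.30)]: print(R.T@(np.array(t)-s["tcp_pos"])*1000)
E
```

```text
58.235305641913946 251.36578307287328 194.69136508171502 -0.037006332277256485 
cam in tool [-1.65637987e-01  4.58041780e-05 -7.66819343e-02] 
 [[ 4.06295303e-04 -2.77147224e-01  9.60827378e-01]
 [ 9.99999530e-01 -7.33452209e-04 -6.34421301e-04]
 [ 8.80549066e-04  9.60827184e-01  2.77146796e-01]]
[ -81.66971067 -314.4206571   321.42001202]
[ -81.34341719 -534.40189139  429.73967826]
```

Emit:
move_arm:
  travel:
    - [0,-40,42]
    - [0,-80,84]
    - [0,-120,126]
    - [0,-160,168]
    - [0,-200,210]
    - [0,-240,250]
    - [0,-280,290]
    - [0,-320,330]
    - [0,-360,370]
    - [0,-390,400]
    - [0,-408,418]
    - [0,-408,418]
    - [0,-408,418]
  spin: [-0.02,-0.04,-0.06,-0.08,-0.1,-0.12,-0.15,-0.18,-0.2,-0.22,-0.234,-0.234,-0.234]

```text
clock: 1.72
tcp_pos: [0.5102, 0.1215, 0.2185]
tool_rot: [[-0.0, 0.181, 0.983], [0.0, 0.983, -0.181], [-1.0, 0.0, -0.0]]
wrist_force: [0.1, 0.1, 0.3]
opening: 0.093
```

```bash
python3 - <<'E'
from h import *
import pickle
s=telemetry.state(); m,p,d=cam("wrist"); cv2.imwrite("pics/w1.png",p); pickle.dump((m,p,d),open("w1.pkl","wb")); print(s["tcp_pos"],s["wrist_force"])
R=s["tool_rot"];print(R); print(R.T@(np.array([.53,-.11,.22])-s["tcp_pos"])*1000)
E
```

```text
[0.510179   0.12146919 0.21848957] [0.1348134  0.10284165 0.29012599]
[[-4.24663568e-04  1.81379070e-01  9.83413165e-01]
 [ 3.48628369e-04  9.83413221e-01 -1.81378929e-01]
 [-9.99999849e-01  2.65820705e-04 -4.80853656e-04]]
[  -1.59954449 -224.03434656   61.47514481]
```

View pics/w1.png

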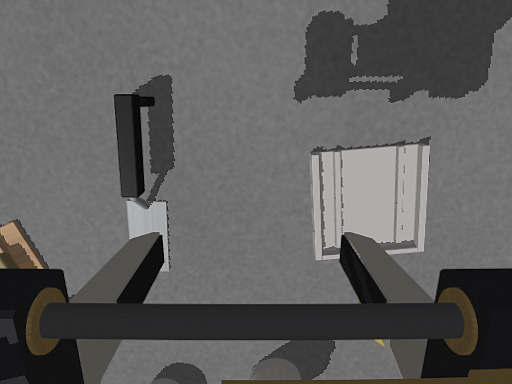

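Dish is fully visible (corners about (311,150), (430,140), (318,258), (425,250)). The spatula handle is at (130,145), and its blade is partly behind a finger. Second view next, towards the board.

Emit:
move_arm:
  travel:
    - [0,-45,12]
    - [0,-90,24]
    - [0,-135,36]
    - [0,-180,48]
    - [0,-210,56]
    - [0,-224,61]
    - [0,-224,61]
    - [0,-224,61]
  spin: [0,0,0,0,0,0,0,0]

```text
clock: 2.78
tcp_pos: [0.5299, -0.1088, 0.2186]
tool_rot: [[-0.0, 0.18, 0.984], [0.001, 0.984, -0.18], [-1.0, 0.001, -0.0]]
wrist_force: [-0.1, -0.1, -0.6]
opening: 0.0933
```

```bash
python3 - <<'E'
from h import *
import pickle
s=telemetry.state(); m,p,d=cam("wrist"); cv2.imwrite("pics/w2.png",p); pickle.dump((m,p,d),open("w2.pkl","wb")); print(s["tcp_pos"])
E
```

```text
[ 0.52992156 -0.10881613  0.21856403]
```

View pics/w2.png

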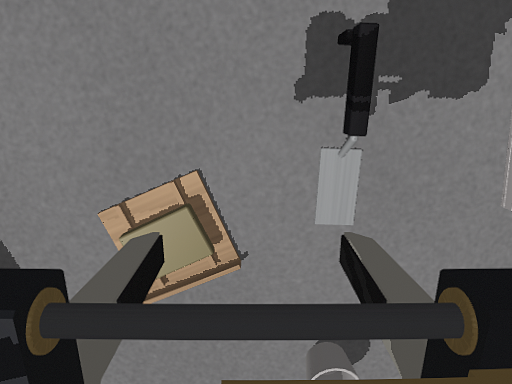

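The blade is fully visible (317,148)-(361,225), with the handle at (360,80). The board's front edge runs (100,213)-(198,170). The soap's front edge runs (120,238)-(186,206), and its far left corner is hidden by a finger.

```bash
python3 - <<'E'
from h import *
import pickle
def ctr(M,box):
    N=np.zeros(M.shape,np.uint8); x0,y0,x1,y1=box; N[y0:y1,x0:x1]=M[y0:y1,x0:x1]
    c=max(cv2.findContours(N,cv2.RETR_EXTERNAL,cv2.CHAIN_APPROX_NONE)[0],key=cv2.contourArea)
    F=np.zeros_like(N); cv2.drawContours(F,[c],-1,1,-1); return c,F>0
def rect(m,c,z): 
    r=cv2.minAreaRect((onplane(m,c.reshape(-1,2),z)[:,:2]*1000).astype(np.float32)); return [np.round(x,1) for x in r]
V={}
for k in("w1","w2"):
    m,p,d=pickle.load(open(k+".pkl","rb")); V[k]=(m,p,d,cv2.cvtColor(p,cv2.COLOR_BGR2HSV),cloud(m,d))
m,p,d,hsv,P=V["w1"]
c,F=ctr((hsv[...,2]>140),(295,125,445,275)); Z=P[...,2][F]
print("dish",rect(m,c,.015)); print("dish z hist",np.histogram(Z*1000,bins=[-5,2,4,8,11,13,15,17,18.5,21,30]))
# walls top points (z>17) -> rect
W=F&(P[...,2]>.0168); q=P[W][:,:2]*1000
print("walls",cv2.minAreaRect(q.astype(np.float32)))
rib=F&(abs(P[...,2]-.014)<.0012); 
for k in("w1","w2"):
    m,p,d,hsv,P=V[k]; 
    box=(100,85,150,205) if k=="w1" else (330,15,385,140)
    c,F=ctr((hsv[...,2]<50),box) ; Z=P[...,2]
    T=F&(Z>.050)&(Z<.062); q=P[T]; print(k,"handle",cv2.minAreaRect((q[:,:2]*1000).astype(np.float32)),"z",np.median(q[:,2]),T.sum())
m,p,d,hsv,P=V["w2"]
c,F=ctr((hsv[...,2]>115),(305,140,370,232)); Z=P[...,2]
print("blade",rect(m,c,.0025),"z",np.median(Z[F]))
S=np.zeros(Z.shape,bool); S[195:300,100:240]=True; S&=(hsv[...,0]>0)&(Z>.027)&(Z<.034)
q=P[S]; print("soap",cv2.minAreaRect((q[:,:2]*1000).astype(np.float32)),S.sum(),np.median(q[:,2]))
pix=lambda u,v:(np.round(P[v,u]*1000,1),hsv[v,u])
for uv in [(160,230),(150,190),(150,205),(200,260),(230,250),(125,215),(195,190),(113,213)]: print(uv,pix(*uv))
B=np.zeros(Z.shape,bool); B[160:310,90:250]=True; B&=(hsv[...,1]>60)&(Z>.003)&(Z<.04)
q=P[B]; print("board",cv2.minAreaRect((q[:,:2]*1000).astype(np.float32)))
E
```

```text
dish [array([566. , 232.9]), array([ 83.2, 113.6]), np.float64(84.9)]
dish z hist (array([   0,  193, 5592,   58,  165,  364,    8,    0,    0,    0]), array([-5. ,  2. ,  4. ,  8. , 11. , 13. , 15. , 17. , 18.5, 21. , 30. ]))
walls ((472.9734191894531, 154.7154541015625), (85.66243743896484, 0.0), -152.94908142089844)
w1 handle ((459.53533935546875, 8.846224784851074), (18.2330322265625, 99.0378189086914), 78.21720123291016) z 0.05539478136790851 1226
w2 handle ((459.7509765625, 7.658763885498047), (18.806550979614258, 99.20020294189453), 77.63518524169922) z 0.05539108663791115 2307
blade [array([571.9, -15.3]), array([ 76.5, 111.3]), np.float64(82.1)] z 0.0011033417956795022
soap ((596.3820190429688, -218.67279052734375), (63.851219177246094, 88.7765121459961), 15.030956268310547) 2716 0.029420739002563173
(160, 230) (array([ 576.9, -220.6,   29. ]), array([ 23,  68, 151], dtype=uint8))
(150, 190) (array([ 535.4, -227.7,    5.5]), array([ 14, 107, 107], dtype=uint8))
(150, 205) (array([ 552.7, -232.2,    6.1]), array([ 15,  89, 170], dtype=uint8))
(200, 260) (array([ 631.2, -190.7,    6.2]), array([ 14,  92, 171], dtype=uint8))
(230, 250) (array([ 625.4, -152.6,    4.9]), array([ 15,  88, 169], dtype=uint8))
(125, 215) (array([ 557.4, -261.3,   12.9]), array([ 14, 103,  72], dtype=uint8))
(195, 190) (array([ 544.6, -176.9,    6.1]), array([ 15,  90, 167], dtype=uint8))
(113, 213) (array([ 554.3, -277.4,    6.5]), array([ 15,  90, 173], dtype=uint8))
board ((597.6740112304688, -220.084716796875), (125.4861068725586, 130.9175567626953), 12.828643798828125)
```

```bash
python3 - <<'E'
from h import *
import pickle
def L(k):
    m,p,d=pickle.load(open(k+".pkl","rb")); return m,p,cv2.cvtColor(p,cv2.COLOR_BGR2HSV),cloud(m,d)
m,p,hsv,P=L("w1"); Z=P[...,2]
print("px",hsv[200,370],hsv[200,280],hsv[230,314])
B=np.zeros(Z.shape,bool); B[120:275,295:445]=True
D=B&(Z>.0035)&(hsv[...,2]>90); D=cv2.morphologyEx(D.astype(np.uint8),cv2.MORPH_OPEN,np.ones((3,3)))>0
print("dish",cv2.minAreaRect((P[D][:,:2]*1000).astype(np.float32)),D.sum())
q=P[D]; th=np.radians(-5)
for th in np.radians([-7,-6,-5,-4,-3]):  # rib sharpness
    y=(q[:,:2]-[.574,.2455])@[-np.sin(th),np.cos(th)]*1000; h,e=np.histogram(y[(q[:,2]>.011)&(q[:,2]<.0155)],bins=np.arange(-66,67,2)); print(round(np.degrees(th)),[(int(a),int(b)) for a,b in zip(e,h) if b>25])
m,p,hsv,P=L("w2"); g=p.mean(2)
print("blade px",g[190,340],g[190,300],g[190,380],g[155,350])
N=np.zeros(g.shape,np.uint8); N[140:235,300:375]=((g>125)[140:235,300:375])
N=cv2.morphologyEx(N,cv2.MORPH_OPEN,np.ones((7,7)))
c=max(cv2.findContours(N,0,1)[0],key=cv2.contourArea)
print("blade",cv2.minAreaRect((onplane(m,c.reshape(-1,2),.0025)[:,:2]*1000).astype(np.float32)))
E
```

```text
px [  0   6 176] [165   4 117] [  8   9 114]
dish ((539.3673095703125, 218.48165893554688), (187.56390380859375, 190.40155029296875), 83.96056365966797) 11192
-7 [(-66, 42), (-40, 111), (-38, 164), (-36, 168), (-34, 100), (30, 142), (32, 169), (34, 171), (36, 92), (52, 66), (54, 113)]
-6 [(-66, 63), (-40, 93), (-38, 170), (-36, 166), (-34, 120), (30, 152), (32, 164), (34, 174), (36, 110), (54, 173)]
-5 [(-66, 63), (-40, 83), (-38, 166), (-36, 171), (-34, 127), (30, 136), (32, 173), (34, 178), (36, 117), (54, 178)]
-4 [(-66, 43), (-40, 75), (-38, 168), (-36, 159), (-34, 123), (30, 114), (32, 182), (34, 167), (36, 116), (52, 49), (54, 120)]
-3 [(-64, 26), (-40, 73), (-38, 144), (-36, 152), (-34, 118), (-32, 48), (28, 31), (30, 91), (32, 168), (34, 162), (36, 111), (38, 41), (52, 64), (54, 72), (56, 54)]
blade px 150.0 116.0 117.66666666666667 148.66666666666666
blade ((572.526611328125, -16.403793334960938), (46.132198333740234, 89.48526000976562), 78.1006088256836)
```

```bash
python3 - <<'E'
from h import *
import pickle
m,p,d=pickle.load(open("w1.pkl","rb")); P=cloud(m,d); Z=P[...,2]
B=np.zeros(Z.shape,np.uint8); B[120:275,295:445]=1
D=B*((Z>.0038)&(Z<.025)&(p.mean(2)>90)).astype(np.uint8); D=cv2.morphologyEx(D,cv2.MORPH_OPEN,np.ones((4,4)))
n,l,st,_=cv2.connectedComponentsWithStats(D); k=1+st[1:,4].argmax(); q=P[l==k]; print(st[k],np.percentile(Z[l==k],[1,99]))
c,sz,a=cv2.minAreaRect((q[:,:2]*1000).astype(np.float32)); print("dish",c,sz,a)
for th in np.radians([a,a-90]):
    ex=np.array([np.cos(th),np.sin(th)]); ey=np.array([-ex[1],ex[0]]); r=q[:,:2]*1000-c
    for nm,w in(("x",r@ex),("y",r@ey)):
        for lo,hi in((.0145,.022),): s=w[(q[:,2]>lo)&(q[:,2]<hi)]; h,e=np.histogram(s,bins=np.arange(-70,71,4)); print(nm,[(int(x),int(y)) for x,y in zip(e,h) if y>8])
E
```

```text
[  311   145   120   116 10667] [-0.00030873  0.02002437]
dish (545.2237548828125, 223.39825439453125) (198.54835510253906, 201.04119873046875) 83.96813201904297
x [(-42, 212), (-38, 369), (-34, 197), (-14, 31), (-10, 23), (46, 18), (50, 13), (54, 28), (58, 41), (62, 15), (66, 14)]
y [(-70, 52), (-66, 54), (-62, 60), (-58, 54), (-54, 54), (-50, 57), (-46, 55), (-42, 50), (-38, 58), (-34, 57), (-30, 58), (-26, 60), (-22, 59), (-18, 55), (-14, 60), (-10, 59), (-6, 57), (-2, 54), (2, 62), (6, 64), (10, 61), (14, 69), (18, 58), (22, 68), (26, 65), (30, 64), (34, 16)]
x [(-38, 16), (-34, 64), (-30, 65), (-26, 68), (-22, 58), (-18, 69), (-14, 61), (-10, 64), (-6, 62), (-2, 54), (2, 57), (6, 59), (10, 60), (14, 55), (18, 59), (22, 60), (26, 58), (30, 57), (34, 58), (38, 50), (42, 55), (46, 57), (50, 54), (54, 54), (58, 60), (62, 54), (66, 52)]
y [(-42, 212), (-38, 369), (-34, 197), (-14, 31), (-10, 23), (46, 18), (50, 13), (54, 28), (58, 41), (62, 15), (66, 14)]
```

Blade (572.5, -16.4), yaw -11.9° agrees with the handle (459.6, 8.2), yaw -12.1°, top z 55.4. The grip point is therefore (484.4, 2.5, 44) mm. Approaching it.

Emit:
move_arm:
  travel:
    - [10,25,-16]
    - [30,60,-38]
    - [50,90,-58]
    - [60,101.3,-64.8]
    - [80,101.3,-64.8]
    - [110,101.3,-64.8]
    - [140,101.3,-64.8]
    - [165,101.3,-64.8]
    - [183,101.3,-64.8]
    - [193,101.3,-64.8]
    - [193.6,101.3,-64.8]
    - [193.6,101.3,-64.8]
  spin: [0,0.028,0.028,0.028,0.028,0.028,0.028,0.028,0.028,0.028,0.028,0.028]
  fingers: 0
  newtons: 50

```text
clock: 4.32
tcp_pos: [0.4849, 0.0006, 0.0255]
tool_rot: [[0.001, 0.209, 0.978], [-0.0, 0.978, -0.209], [-1.0, 0.0, 0.001]]
wrist_force: [-0.2, 0.1, 0.1]
opening: 0.0932
```

Emit:
move_arm:
  travel:
    - [0,0,0]
    - [0,0,0]
    - [0,0,0]
    - [0,0,0]
    - [0,0,0]
    - [0,0,0]
    - [0,0,0]
    - [0,0,0]
  spin: [0,0,0,0,0,0,0,0]
  fingers: 255
  newtons: 52

```text
clock: 5.32
tcp_pos: [0.4846, 0.0008, 0.025]
tool_rot: [[0.0, 0.209, 0.978], [0.0, 0.978, -0.209], [-1.0, 0.0, 0.0]]
wrist_force: [0.9, -0.6, -0.4]
opening: 0.0179
```

```bash
python3 - <<'E'
from h import *
s=telemetry.state(); print(s["joints"]); R=s["tool_rot"]
e=np.array([np.cos(np.radians(14)),np.sin(np.radians(14))]); S=np.array([596.4,-218.7]); b=S-215*e
print(b, R.T@(np.r_[b,100]-s["tcp_pos"]*1000), "spin",-(np.radians(14)-np.arctan2(R[1,2],R[0,2])))
E
```

```text
[-0.11472574  0.65224873 -0.00576606  2.28756404  0.01719269  0.20174968
  1.22401744]
[ 387.78641885 -270.71320755] [ -74.99740355 -285.70596844  -37.86902396] spin -0.45497299897999044
```

Emit:
move_arm:
  travel:
    - [-10,0,0]
    - [-30,0,0]
    - [-50,0,0]
    - [-60,-20,-1]
    - [-60,-55,-2]
    - [-60,-95,-4]
    - [-60,-135,-5]
    - [-60,-175,-7]
    - [-60,-215,-8]
    - [-60,-245,-10]
    - [-60,-265,-11]
    - [-60,-272.6,-11]
    - [-60,-272.6,-11]
    - [-60,-272.6,-11]
  spin: [0,0,0,-0.03,-0.09,-0.15,-0.21,-0.28,-0.34,-0.4,-0.44,-0.455,-0.455,-0.455]

```text
clock: 7.08
tcp_pos: [0.4171, -0.2626, 0.0852]
tool_rot: [[0.0, -0.243, 0.97], [0.0, 0.97, 0.243], [-1.0, 0.0, 0.0]]
wrist_force: [-0.2, 0.4, -1.7]
opening: 0.0173
```

```bash
python3 - <<'E'
from h import *
import pickle
s=telemetry.state(); R=s["tool_rot"]; t=s["tcp_pos"]*1000; print(t,np.degrees(np.arctan2(R[1,2],R[0,2])),s["joints"],s["wrist_force"],s["opening"])
m,p,d=cam("top"); pickle.dump((m,p,d),open("t1.pkl","wb")); cv2.imwrite("pics/t1.png",cv2.resize(p[130:290,230:400],None,fx=4,fy=4,interpolation=cv2.INTER_CUBIC))
P=cloud(m,d)*1000
L=(P-t)@R  # tool coords
# blade points: tool z 50..130, |y|<20, x ~ 10..40
M=(L[...,2]>48)&(L[...,2]<135)&(abs(L[...,1])<24)&(L[...,0]>5)&(L[...,0]<45); q=L[M]; print(M.sum())
A=np.c_[q[:,2]-90,q[:,1],np.ones(len(q))]; print("x(down)=",np.linalg.lstsq(A,q[:,0],rcond=None)[0]); print(np.percentile(q[:,2],[1,99]),np.percentile(q[:,1],[1,99]))
E
```

```text
[ 417.09825212 -262.60932427   85.16803042] 14.04029486419603 [ 0.59584226  0.54627815 -0.2092938   2.22951163  0.28707952  0.38997954
  1.965586  ] [-0.23068668  0.42902446 -1.68630436] 0.01732820619006607
427
x(down)= [-2.58153263e-03 -1.71154142e-02  2.28704317e+01]
[ 49.00494212 131.77996773] [-21.42078958  23.63142357]
```

View pics/t1.png

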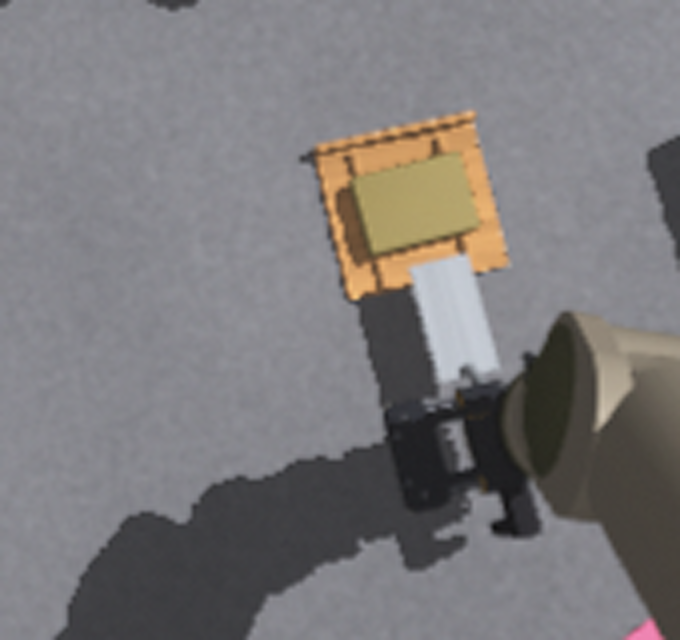

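The blade is level in the grip (pitch -0.003, underside 25.4 mm below the TCP). The picture shows the blade tip at about (442,262) and the runners' fronts near (378,285) and (460,245). I check the lateral alignment in the tool frame.

```bash
python3 - <<'E'
from h import *
import pickle
m,p,d=pickle.load(open("t1.pkl","rb")); s=telemetry.state(); R=s["tool_rot"]; t=s["tcp_pos"]*1000
P=cloud(m,d)*1000; L=(P-t)@R; Z=P[...,2]
S=(Z>26)&(Z<36)&(np.hypot(P[...,0]-596,P[...,1]+219)<60); r=cv2.minAreaRect(L[S][:,[2,1]].astype(np.float32)); print("soap tool(z,y)",r)
B=(Z>3)&(Z<40)&(np.hypot(P[...,0]-596,P[...,1]+219)<100); print("board",cv2.minAreaRect(L[B][:,[2,1]].astype(np.float32)))
M=(L[...,0]>12)&(L[...,0]<32)&(L[...,2]>75)&(L[...,2]<140)&(abs(L[...,1])<40); q=L[M]
for a,b in((75,90),(90,105),(105,120),(120,130)): w=q[(q[:,2]>a)&(q[:,2]<b)][:,1]; print("blade y",a,w.min().round(1),w.max().round(1))
m,p,d=pickle.load(open("w2.pkl","rb")); P=cloud(m,d)*1000;L=(P-t)@R; Z=P[...,2]
M=(abs(Z-14)<1.5)&(np.hypot(P[...,0]-596,P[...,1]+219)<90); c,e=np.histogram(L[M][:,1],bins=np.arange(-70,70,3)); print("runner y",[(int(a),int(b)) for a,b in zip(e,c) if b>5])
E
```

```text
soap tool(z,y) ((183.2874755859375, -0.2011260986328125), (64.33871459960938, 90.3930435180664), 1.297961950302124)
board ((187.91680908203125, -3.72210693359375), (188.8299560546875, 189.92950439453125), 2.6596298217773438)
blade y 75 -21.5 24.1
blade y 90 -21.4 24.3
blade y 105 -21.6 25.0
blade y 120 -22.1 25.0
runner y [(-43, 18), (-40, 71), (-37, 68), (-34, 23), (29, 63), (32, 95), (35, 34)]
```

Emit:
move_arm:
  travel:
    - [5,-1,0]
    - [18,-2.5,0]
    - [33,-2.5,0]
    - [45,-2.5,0]
    - [51,-2.5,0]
    - [51.5,-2.5,0]
    - [51.5,-2.5,0]
    - [51.5,-2.5,5]
  spin: [0,0,0,0,0,0,0,0]

```text
clock: 8.12
tcp_pos: [0.4222, -0.265, 0.0339]
tool_rot: [[0.0, -0.241, 0.97], [-0.0, 0.97, 0.241], [-1.0, -0.0, 0.0]]
wrist_force: [0.0, 0.5, -2.1]
opening: 0.0175
```

```bash
python3 - <<'E'
from h import *
s=telemetry.state(); print(s["tcp_pos"],s["wrist_force"],s["wrist_torque"])
m,p,d=cam("scene"); cv2.imwrite("pics/s1.png",cv2.resize(p[160:290,130:290],None,fx=5,fy=5,interpolation=cv2.INTER_CUBIC))
E
```

```text
[ 0.42221241 -0.26503905  0.03393076] [ 0.00213479  0.50270452 -2.11470268] [0.03175935 0.02984482 0.02596972]
```

View pics/s1.png

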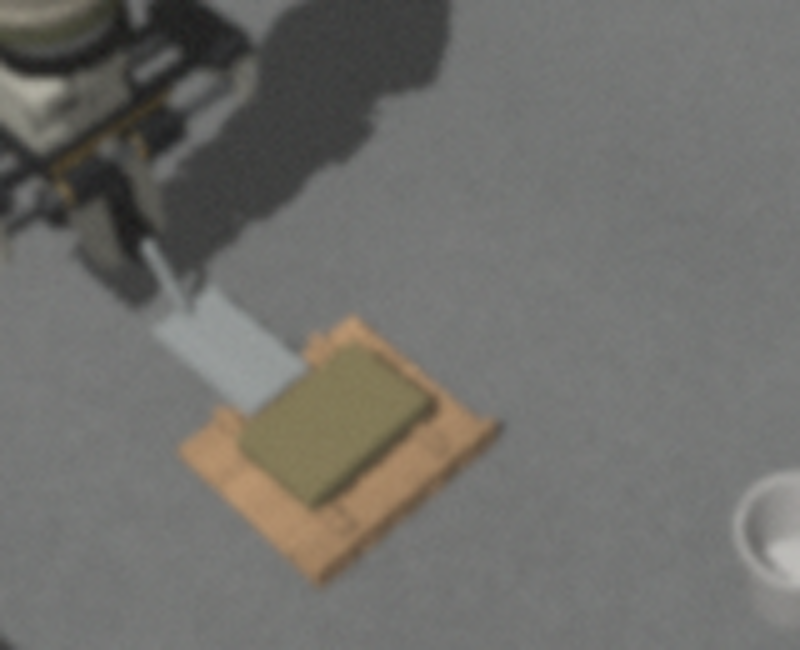

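The blade sits in the channel mouth between the runners (tip edge (250,412)-(305,370)), with no contact force. Inserting.

Emit:
move_arm:
  travel:
    - [0.2,0,4]
    - [0.2,0,12]
    - [0.2,0,22]
    - [0.2,0,32]
    - [0.2,0,42]
    - [0.2,0,52]
    - [0.2,0,62]
    - [0.2,0,71]
    - [0.2,0,79]
    - [0.2,0,85]
    - [0.2,0,88]
    - [0.2,0,89]
    - [0.2,0,89]
    - [0.2,0,89]
  spin: [0,0,0,0,0,0,0,0,0,0,0,0,0,0]

```text
clock: 9.93
tcp_pos: [0.5083, -0.2434, 0.0333]
tool_rot: [[-0.0, -0.242, 0.97], [-0.0, 0.97, 0.242], [-1.0, 0.0, -0.0]]
wrist_force: [0.3, 0.1, -1.0]
opening: 0.0173
```

```bash
python3 - <<'E'
from h import *
s=telemetry.state(); R=s["tool_rot"]; t=s["tcp_pos"]*1000; print(t,s["wrist_force"],s["wrist_torque"],s["opening"])
m,p,d=cam("top"); P=cloud(m,d)*1000; L=(P-t)@R; Z=P[...,2]
S=(Z>26)&(Z<36)&(np.hypot(P[...,0]-598,P[...,1]+219)<50)&(p[...,0]<p[...,2]*.7); q=L[S]; print("soap tool(z,y)",cv2.minAreaRect(q[:,[2,1]].astype(np.float32)),np.median(Z[S]))
E
```

```text
[ 508.27670902 -243.4095072    33.33120353] [ 0.33463718  0.06974209 -1.00957917] [ 0.08182251  0.04503701 -0.00615748] 0.017293397120231944
soap tool(z,y) ((90.0860595703125, 3.2883262634277344), (63.302459716796875, 90.14368438720703), 1.5527138710021973) 29.68628105993809
```

Emit:
move_arm:
  travel:
    - [-1,0,0]
    - [-2,0,0]
    - [-3,0,0]
    - [-4.5,0,0]
    - [-7,0,0]
    - [-11,0,0]
    - [-16,0,0]
    - [-22,0,0]
    - [-28,0,0]
    - [-34,0,0]
    - [-39,0,0]
    - [-43,0,0]
    - [-45,0,0]
    - [-45,0,0]
    - [-45,0,0]
  spin: [0,0,0,0,0,0,0,0,0,0,0,0,0,0,0]

```text
clock: 11.85
tcp_pos: [0.5085, -0.2432, 0.0782]
tool_rot: [[-0.0, -0.242, 0.97], [0.0, 0.97, 0.242], [-1.0, 0.0, -0.0]]
wrist_force: [-0.4, 1.0, -1.5]
opening: 0.0175
```

```bash
cat > chk.py <<'E'
from h import *
s=telemetry.state(); R=s["tool_rot"]; t=s["tcp_pos"]*1000; print(s["clock"],t,np.degrees(np.arctan2(R[1,2],R[0,2])),s["wrist_force"],s["wrist_torque"],s["opening"])
m,p,d=cam("top"); P=cloud(m,d)*1000; L=(P-t)@R; Z=P[...,2]
S=(L[...,2]>40)&(L[...,2]<145)&(abs(L[...,1])<60)&(L[...,0]<18)&(L[...,0]>-8)&(p[...,0]<p[...,2]*.75); q=L[S]; print("soap tool(z,y)",cv2.minAreaRect(q[:,[2,1]].astype(np.float32)),S.sum())
A=np.c_[q[:,2]-90,q[:,1],np.ones(len(q))]; print("top x=",np.linalg.lstsq(A,q[:,0],rcond=None)[0])
c=R.T@(np.zeros(3))
E
python3 chk.py
python3 - <<'E'
from h import *
import pickle   # dish in the top view and in w1, by depth bands
m,p,d=pickle.load(open("w1.pkl","rb")); P=cloud(m,d)*1000; Z=P[...,2]
B=np.hypot(P[...,0]-574,P[...,1]-245)<100
R_=B&(abs(Z-14)<1.2)&(p.mean(2)>60)&(abs(P[...,0]-574)<50); q=P[R_]
th0=np.radians(-5.3); ey=np.array([-np.sin(th0),np.cos(th0)]); y=(q[:,:2]-[574,245])@ey
for lo,hi in((-42,-30),(26,42)):
    w=q[(y>lo)&(y<hi)][:,:2]; l=cv2.fitLine(w.astype(np.float32),cv2.DIST_HUBER,0,.01,.01).ravel(); print("rib dir deg",np.degrees(np.arctan2(l[1],l[0])),"pt",l[2:],"y mid",np.median(y[(y>lo)&(y<hi)]))
F=B&(abs(Z-6)<2)&(p.mean(2)>90); x=(P[F][:,:2]-[574,245])@[np.cos(th0),np.sin(th0)]; y=(P[F][:,:2]-[574,245])@ey
k=abs(y)<28; print("floor x edges",np.percentile(x[k],[.2,1,99,99.8]))
E
```

```text
11.85 [ 508.4598212  -243.23600454   78.18359458] 13.996062482512102 [-0.36823036  1.03026291 -1.54072002] [-0.04753712  0.15128453 -0.06349018] 0.017500060730558896
soap tool(z,y) ((90.06119537353516, 3.1464920043945312), (64.32923126220703, 91.29277801513672), 0.24438567459583282) 618
top x= [3.60464665e-03 1.77040618e-03 7.44058706e+00]
rib dir deg -5.706634 pt [571.13086 209.95242] y mid -35.176847902198006
rib dir deg -5.4038076 pt [572.21   280.0746] y mid 34.77208791203025
floor x edges [-61.94489483 -61.02968743  51.75725688  56.81206327]
```

Soap is up on the blade, level within 0.004 and centred. The dish's ribs and floor edge give it at about (573.4, 245.2), yaw -5.5°. Carrying it over in two smooth halves.

Emit:
move_arm:
  travel:
    - [-1,2.9,0.6]
    - [-3,8.8,1.7]
    - [-6,17.7,3.5]
    - [-9,29.4,5.8]
    - [-12,44.1,8.7]
    - [-14,59.8,11.8]
    - [-15,75.5,14.9]
    - [-15,90.3,17.8]
    - [-15,106,20.8]
    - [-15,121.6,23.9]
    - [-15,137.3,27]
    - [-15,153,30.1]
    - [-15,167.8,33]
    - [-15,183.4,36.1]
    - [-15,199.1,39.2]
    - [-15,213.9,42.1]
    - [-15,225.6,44.4]
    - [-15,234.5,46.1]
    - [-15,240.3,47.3]
    - [-15,243.3,47.9]
  spin: [0.002,0.006,0.012,0.021,0.031,0.042,0.053,0.063,0.074,0.085,0.096,0.107,0.117,0.128,0.139,0.149,0.158,0.164,0.168,0.17]

```text
clock: 14.4
tcp_pos: [0.4962, 0.0046, 0.0933]
tool_rot: [[0.0, -0.074, 0.997], [-0.0, 0.997, 0.074], [-1.0, -0.0, 0.0]]
wrist_force: [-0.8, 0.1, -2.9]
opening: 0.0176
```

```bash
python3 chk.py; python3 - <<'E'
from h import *
s=telemetry.state(); R=s["tool_rot"]; print(R.T@(np.array([483.7,252.3,93])-s["tcp_pos"]*1000))
E
```

```text
14.4 [496.21244042   4.55241425  93.33038653] 4.247392811435792 [-0.83712414  0.07512151 -2.86363844] [ 0.0748926   0.18733611 -0.01975081] 0.017618321556012347
soap tool(z,y) ((116.9792251586914, 11.35141372680664), (16.479225158691406, 74.63651275634766), 10.709074020385742) 101
top x= [0.06439341 0.01625064 5.34463028]
[  0.34943646 247.7702689    5.8615771 ]
```

Emit:
move_arm:
  travel:
    - [0,3,0]
    - [0,9,0.2]
    - [0,18,0.4]
    - [0,30,0.7]
    - [0,45,1.1]
    - [0,61,1.5]
    - [0,77,1.8]
    - [0,92,2.2]
    - [0,108,2.6]
    - [0,124,3]
    - [0,140,3.3]
    - [0,156,3.7]
    - [0,171,4.1]
    - [0,187,4.5]
    - [0,203,4.8]
    - [0,218,5.2]
    - [0,230,5.5]
    - [0,239,5.7]
    - [0,245,5.9]
    - [0,247.8,5.9]
  spin: [0.002,0.006,0.012,0.021,0.031,0.042,0.053,0.063,0.074,0.085,0.096,0.107,0.117,0.128,0.139,0.149,0.158,0.164,0.168,0.17]

```text
clock: 16.95
tcp_pos: [0.4837, 0.2521, 0.0933]
tool_rot: [[0.0, 0.096, 0.995], [-0.0, 0.995, -0.096], [-1.0, -0.0, 0.0]]
wrist_force: [-0.1, -0.1, -2.6]
opening: 0.0175
```

```bash
python3 chk.py; python3 - <<'E'
from h import *
s=telemetry.state(); R=s["tool_rot"]; t=s["tcp_pos"]*1000
print(R.T@(np.array([483.7,252.3,93])-t))
m,p,d=cam("top"); P=cloud(m,d)*1000; L=(P-t)@R; Z=P[...,2]
M=(L[...,0]>15)&(L[...,0]<32)&(L[...,2]>48)&(L[...,2]<140)&(abs(L[...,1])<30); q=L[M]; print("blade",M.sum(),q[:,2].max() if len(q) else 0,q[:,1].min(),q[:,1].max())
# dish walls/side extents visible in the tool frame
B=(np.hypot(P[...,0]-574,P[...,1]-245)<110)&(Z>2.5)&(Z<24)&(p.mean(2)>120); q=L[B]; print("dish z,y pct",np.percentile(q[:,2],[.5,1,99,99.5]),np.percentile(q[:,1],[.5,1,99,99.5]))
cv2.imwrite("pics/t2.png",cv2.resize(p[120:270,120:270],None,fx=4,fy=4,interpolation=cv2.INTER_CUBIC))
E
```

```text
16.95 [483.71960239 252.05718215  93.30510466] -5.49802428030635 [-0.09764364 -0.10149477 -2.63541754] [ 0.02626987  0.16783297 -0.04933989] 0.01745955668033122
soap tool(z,y) ((89.98250579833984, 2.9961318969726562), (63.073936462402344, 90.58121490478516), 0.09025725722312927) 596
top x= [ 4.52033053e-03 -6.62060736e-03  6.89574919e+00]
[0.31652545 0.04791869 0.00181919]
blade 81 132.51215214983196 -22.77339842281882 23.60919067806435
dish z,y pct [ 11.45545715  14.73225315 190.14377842 190.7167914 ] [-100.1836425   -95.40005886   89.17910406   95.70243756]
```

View pics/t2.png

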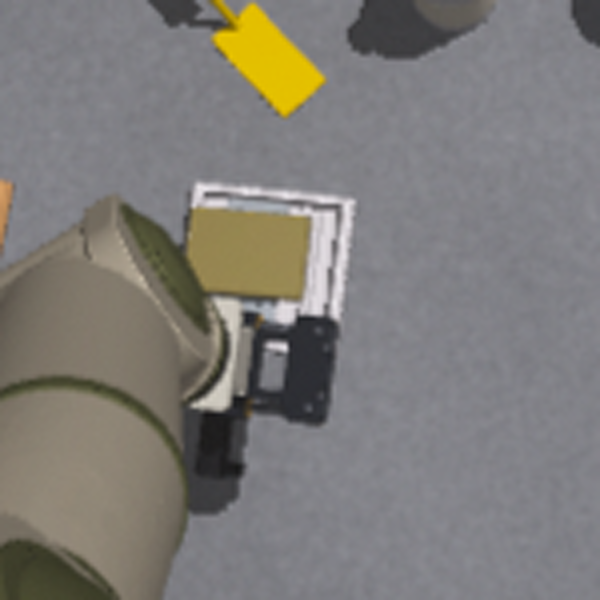

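Soap is square over the dish; after correcting for parallax (~20 px) its centre (248,254) matches the dish centre (~270). Lowering, slowly near contact.

Emit:
move_arm:
  travel:
    - [2,0,0]
    - [6,0,0]
    - [12,0,0]
    - [20,0,0]
    - [28,0,0]
    - [36,0,0]
    - [43,0,0]
    - [48,0,0]
    - [51,0,0]
    - [53,0,0]
    - [54,0,0]
    - [54.7,0,0]
    - [55.4,0,0]
    - [56.1,0,0]
    - [56.8,0,0]
    - [57.5,0,0]
    - [58.2,0,0]
    - [59,0,0]
    - [59.6,0,0]
    - [59.6,0,0]
  spin: [0,0,0,0,0,0,0,0,0,0,0,0,0,0,0,0,0,0,0,0]

```text
clock: 19.55
tcp_pos: [0.4837, 0.2519, 0.0337]
tool_rot: [[-0.0, 0.096, 0.995], [-0.0, 0.995, -0.096], [-1.0, -0.0, -0.0]]
wrist_force: [-0.6, -0.1, -0.9]
opening: 0.0175
```

```bash
python3 chk.py
```

```text
19.55 [483.67336966 251.92550332  33.69699616] -5.489639349463932 [-0.63260066 -0.13485128 -0.93197921] [-0.01483759 -0.02734893  0.00715681] 0.017525183802340766
soap tool(z,y) ((89.62922668457031, 2.4010086059570312), (63.098846435546875, 89.6156234741211), 1.2992697954177856) 533
top x= [-4.48929618e-04 -1.01952180e-03  3.84739969e+00]
```

Soap top is at 29.9 mm, so it lies on the ribs, level; the wrist load has dropped. Drawing the blade out.

Emit:
move_arm:
  travel:
    - [0,0,-2]
    - [0,0,-6]
    - [0,0,-12]
    - [0,0,-20]
    - [0,0,-28]
    - [0,0,-36]
    - [0,0,-44]
    - [0,0,-52]
    - [0,0,-60]
    - [0,0,-68]
    - [0,0,-76]
    - [0,0,-84]
    - [0,0,-91]
    - [0,0,-95]
    - [0,0,-95]
    - [0,0,-95]
  spin: [0,0,0,0,0,0,0,0,0,0,0,0,0,0,0,0]

```text
clock: 21.6
tcp_pos: [0.3894, 0.2611, 0.0337]
tool_rot: [[0.0, 0.096, 0.995], [0.0, 0.995, -0.096], [-1.0, 0.0, 0.0]]
wrist_force: [-0.2, 1.2, -1.7]
opening: 0.0176
```

```bash
cat > dish.py <<'E'
from h import *
m,p,d=cam("top"); P=cloud(m,d)*1000; Z=P[...,2]; hs=cv2.cvtColor(p,cv2.COLOR_BGR2HSV)
S=(Z>25)&(Z<35)&(np.hypot(P[...,0]-574,P[...,1]-245)<75)&(hs[...,1]>50); print("soap world",cv2.minAreaRect(P[S][:,:2].astype(np.float32)),np.median(Z[S]))
A=np.c_[P[S][:,:2]-[573,245],np.ones(S.sum())]; print("plane",np.linalg.lstsq(A,Z[S],rcond=None)[0])
E
python3 dish.py; python3 - <<'E'
from h import *
s=telemetry.state(); R=s["tool_rot"]; print(s["clock"],s["tcp_pos"],s["joints"],s["wrist_force"])
# target: spatula origin (560,-10) yaw -8 ; tool 90 behind
th=np.radians(-10); b=np.array([570,-16])-90*np.array([np.cos(th),np.sin(th)]); print(b,R.T@(np.r_[b,85]-s["tcp_pos"]*1000))
E
```

```text
soap world ((573.2726440429688, 245.76976013183594), (89.13935089111328, 63.07932662963867), 85.20368957519531) 29.733187408555793
plane [-3.42111184e-03  2.14899586e-03  2.98652685e+01]
21.65 [0.3894566  0.26101482 0.03372276] [-0.71953408  0.62846864  0.01130099  2.32023609 -0.03399263  0.19277129
  0.79767697] [-0.52883293  0.6740424  -0.92278078]
[ 4.81367302e+02 -3.71664010e-01] [ -51.26873777 -251.35795074  116.57840877]
```

Soap rests at (573.3, 245.8), yaw -4.8°, flat: centred and square. Now I return the spatula to its start area.

Emit:
move_arm:
  travel:
    - [-10,0,0]
    - [-30,0,0]
    - [-46,-5,0]
    - [-51,-30,5]
    - [-51,-65,20]
    - [-51,-105,40]
    - [-51,-145,60]
    - [-51,-185,80]
    - [-51,-220,100]
    - [-51,-243,112]
    - [-51,-251,116.6]
    - [-51,-251,116.6]
    - [-40,-251,116.6]
    - [-22,-251,116.6]
    - [-8,-251,116.6]
    - [0,-251,116.6]
    - [4,-251,116.6]
    - [6.5,-251,116.6]
    - [7.2,-251,116.6]
    - [7.2,-251,116.6]
  spin: [0,0,0,0,0.01,0.02,0.035,0.05,0.065,0.075,0.079,0.079,0.079,0.079,0.079,0.079,0.079,0.079,0.079,0.079]

```text
clock: 24.15
tcp_pos: [0.4814, -0.0001, 0.0268]
tool_rot: [[0.001, 0.174, 0.985], [0.0, 0.985, -0.174], [-1.0, 0.0, 0.0]]
wrist_force: [-0.1, 0.2, -1.3]
opening: 0.0173
```

```bash
python3 - <<'E'
from h import *
s=telemetry.state(); R=s["tool_rot"]; t=s["tcp_pos"]*1000; print(s["clock"],t,s["wrist_force"],s["opening"])
m,p,d=cam("top"); P=cloud(m,d)*1000; L=(P-t)@R
M=(L[...,2]>55)&(L[...,2]<128)&(abs(L[...,1])<18)&(L[...,0]>5)&(L[...,0]<45); q=L[M]; print(M.sum())
A=np.c_[q[:,2]-90,q[:,1],np.ones(len(q))]; print("blade down=",np.linalg.lstsq(A,q[:,0],rcond=None)[0],"world z",np.median(P[...,2][M]))
E
```

```text
24.15 [ 4.81356115e+02 -5.42020634e-02  2.67717762e+01] [-0.09001343  0.17288543 -1.34509196] 0.01734146944019433
61
blade down= [ 0.04592101  0.03859923 21.44459782] world z 4.112395097180865
```

Emit:
move_arm:
  travel:
    - [0.5,0,0]
    - [1,0,0]
    - [1.5,0,0]
    - [1.8,0,0]
    - [1.8,0,0]
    - [1.8,0,0]
  spin: [0,0,0,0,0,0]

```text
clock: 24.95
tcp_pos: [0.4813, 0.0, 0.025]
tool_rot: [[0.0, 0.174, 0.985], [0.0, 0.985, -0.174], [-1.0, 0.0, 0.0]]
wrist_force: [-1.2, -0.0, 6.6]
opening: 0.0176
```

Contact (+8 N), so it stands on the worktop. Releasing and going straight up.

Emit:
move_arm:
  travel:
    - [-0.2,0,0]
    - [-0.2,0,0]
    - [-0.2,0,0]
    - [-0.2,0,0]
    - [-0.2,0,0]
    - [-0.2,0,0]
    - [-4,0,0]
    - [-15,0,0]
    - [-35,0,0]
    - [-65,0,0]
    - [-100,0,0]
    - [-140,0,0]
    - [-170,0,-20]
    - [-190,0,-30]
    - [-190,0,-30]
    - [-190,0,-30]
  spin: [0,0,0,0,0,0,0,0,0,0,0,0,0,0,0,0]
  fingers: 0

```text
clock: 26.95
tcp_pos: [0.4518, 0.0052, 0.2146]
tool_rot: [[0.0, 0.174, 0.985], [-0.0, 0.985, -0.174], [-1.0, 0.0, 0.0]]
wrist_force: [0.6, -0.4, -0.3]
opening: 0.0928
```

```bash
python3 dish.py; python3 - <<'E'
from h import *
s=telemetry.state(); print(s["clock"],s["tcp_pos"],s["wrist_force"],s["opening"])
m,p,d=cam("wrist"); cv2.imwrite("pics/w3.png",p); P=cloud(m,d)*1000; Z=P[...,2]
M=(Z>48)&(Z<64)&(abs(P[...,1])<50)&(P[...,0]<520); q=P[M]; c,sz,a=cv2.minAreaRect(q[:,:2].astype(np.float32)); print("handle",c,sz,a)
A=np.c_[q[:,:2]-c,np.ones(len(q))]; print(np.linalg.lstsq(A,q[:,2],rcond=None)[0])
E
```

```text
soap world ((573.1217041015625, 245.88864135742188), (90.10684204101562, 63.608619689941406), 85.58513641357422) 29.7873267901847
plane [-3.26046624e-03 -7.91652787e-04  2.98022216e+01]
27.0 [0.45174197 0.00514502 0.21428912] [-0.13330707 -0.20538558  0.3578381 ] 0.09297818656926302
handle (455.4715576171875, 4.078920364379883) (17.953279495239258, 99.32683563232422) 79.73835754394531
[3.21504042e-03 1.34206012e-02 5.53671051e+01]
```

View pics/w3.png

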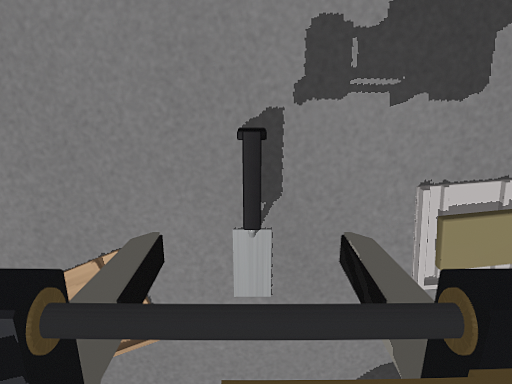

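The spatula stands level at (252,215), clear of the board and dish. The soap lies in the dish at right (475,240). Handing in.

```bash
python3 -c "
from h import *
print(workorder.close_job())"
```

```text
the job is handed in; nothing more can be done
None
```

I moved the soap slab from the board to the dish on the spatula, put the spatula back near its starting place, and handed the job in at about 27 s of the 66 s allowed. The hand-in gave no verdict.

**Soap:** it rests at (573.1, 245.9) mm. The dish measures about (573.4, 245.2) mm, so the slab is within about 1 mm of centre. Its yaw is -4.4° against about -5.5° for the dish. Its top is at 29.8 mm, which puts it on the ribs, and its tilt is under 0.005 rad.

**Spatula:** it stands on the worktop, clear of the board and dish. The handle top is at 55.4 mm, against 56 mm given. Its fitted slopes are 0.003 and 0.013, so it is level. The gripper is open and well above it.

**Checks that disagreed:**
- The top camera put the blade up to 1.4 mm to one side of the grip centre, which is within its calibration.
- A last blade-tilt fit from the top camera, just before set-down, gave 0.046. It had only 61 points partly hidden by the arm, and the handle measurement after release did not bear it out.
- I did not measure the bystanders again at the end. The arm never worked near them.

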